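# Hang up the face-shield headband and line up the willemite under the lamp's pointer

### The arm

A 6-joint arm with a two-finger parallel gripper is mounted at the origin on the work surface. World frame = base frame: x ahead of the robot, y to its left, z up, the work surface at z = 0. Lengths are in m, angles in degrees, forces in N, time in s.
With the tool pointing down it reaches from about 0.4 to 0.825 m from the base axis. Payload 7 kg.
Tool frame: the origin (TCP) lies between the finger pads; the fingertips stand 22 mm ahead of it and the grasp point (between the pads) lies 3 mm ahead of it; z points along the fingers, y is the line along which they close (so a half turn about z gives the same grasp; the last joint's range is limited). The gripper opens to 88 mm and grips with 3 to 60 N. Pads are 19 mm wide; open, the fingers measure 130 mm over their backs; the gripper's body (78 mm by 193 mm) begins 47 mm behind the grasp point.
Start: joints at [-52.019, 20.546, 0.682, 0, -70.136, -16.507], TCP at [0.247, -0.628, 0.249] pointing down, gripper open.
Joint ranges: [-176.03, 176.03], [-82.01, 121.73], [-58.28, 71.71], [-173.87, 95.51], [-174.79, -0.11], [-173.66, 173.66]. Speed limits (degrees/s): [136.94, 136.94, 172.46, 180, 180, 180].

### API

Orientations are given as [roll, pitch, yaw] about the fixed x, y, z axes, in that order (R = Rz(yaw) Ry(pitch) Rx(roll)).
In Python, from plant import r, vision gives the robot as it stands.
- The arm moves only by the shell command python3 -m pendant 'ROWS' [FORCE]. ROWS is JSON, a list that holds one entry, the list of rows, each a list of 7 numbers: the shift along the tool's x, y, z scaled (see below), then the turn, a rotation vector about the tool's x, y, z scaled (see below), then the opening, from -1 (shut) to 1 (fully open). In form: [[[x, y, z, wx, wy, wz, fingers], ...]]. A call has exactly 8 rows; each row shifts and turns the commanded pose from where the row before left it, along the tool's axes as they then stand; what a row does not reach is not made up. The controller multiplies each number of a shift by 20 mm and each number of a turn by 4 degrees. A row lasts 1/10 s, in which the tool goes at most 50 mm and 8.59 degrees, less where a joint would pass 70% of its speed; a pose out of reach is approached as far as the arm can. A call with a number of a shift or a turn outside -1 to 1 is refused whole. A call with a gripper value outside its range is refused whole. The fingers move at their own pace and stop on an object; FORCE is the grip in N (left out, the last holds). Time passes only in rows, so rows that do not move let the fingers close, or fill a call up. It gives the time, the measured TCP pose, the force, the opening and the grip force at its end, in the units of the state.
- r.get_state(): the state, without advancing time (a new reading comes with each control period).
- vision.capture(name): name is "side" or "top"; returns a dict with "frame" (384x512x3 uint8, blue, green, red), "depth" (384x512 float32, m along the optical axis (not along the pixel's ray), 0 where there is no reading), "camera_matrix" (3x3 intrinsics, pixels), "k1" (the pictures are not rectified: a ray, as slopes to the right and down, at radius r is drawn at 1 + k1 r^2 times it, then the intrinsics apply), "extrinsics" (4x4, takes a point from world to camera coordinates). Camera axes: x right, y up, looking along -z (the intrinsics and any distortion apply to the point x, -y, -z); pixel columns grow to the right and rows downward; lengths in m; the calibration is good to about 2 mm. A picture is of the moment at which its call begins.
- r.close_job(): hands the job in; it is judged then, once.
The state is a dict: "time_s": time; "joints": joint angles; "qd": joint speeds; "joint_torque": joint torques, N m; "tcp_pos": TCP position; "eef_rot": TCP orientation; "contact_force": force on the tool from outside, world axes, zero at the start; "moment": the same for the moment, N m; "gripper_width": finger opening in m; "gripper_force": force on a finger pad.
Only numpy, scipy, OpenCV 4.12 (cv2) and the standard library are available. Lean on these libraries where they do the work, as an engineer would, in place of code of your own. Each camera call takes 0.05 s, during which the arm holds its last target. There are 200 camera calls.

### The job

Get the mineral viewing corner ready for the next class: first pick up the face-shield headband frame and hang it over the horizontal bar, between the two collars, so that the bar runs under its crown and one temple pad hangs on each side; lower it on, do not drop it. Then slide the carriage along its track until the ringed spot on the willemite chunk sits under the needle tip of the ultraviolet lamp's pointer, and let go of everything.

Things in the scene. Friction and masses are not known exactly. Their poses are not given: they have to be found in the camera images.
- headband: Loose grey rigid arch, about 0.16 kg, 162 (x) x 44 (y) x 128 mm high, standing on two black pads. Origin: centre of underside, z up, arch in its x-z plane. Pads 14 x 44 x 46 mm at x = -66 and +66, clear span 118. Band 26 wide (y), 5 thick; crown underside at z 94.5, flat for 14 mm each side, then sloping down. Grip block on the crown: 36 (x) x 26 (y) mm, z 99.5 to 127.5.
- crown (a point): Middle of the underside of the headband's crown (94.5 mm above the headband's origin, same axes): this spot comes to rest on top of the bar.
- rail: Fixed hanging rail: dark wooden base 75 x 250 x 12 mm, two steel posts 14 mm thick at y = -100 and +100 mm, and a horizontal steel bar 14 mm in diameter, 220 mm long, along its y, top at z = 157 mm. Two dark collars on the bar, 26 mm across and 6 mm wide, inner faces at y = -32 and +32 mm. Origin: centre of the underside of the base.
- bar_mid (a point): Top of the bar, midway between the two collars (157 mm above the rail's origin, same axes, bar along y).
- track: Fixed plywood track 100 mm (x) by 290 mm (y), 14 mm high, with two low aluminium guides (top at z = 26 mm) along y. Origin: centre of its underside.
- carriage (a joint): Position in m, 0 to 0.11, of the grey carriage along the track's +y; about 2 N of friction; it stays where it is left. The carriage is a plate 74 x 150 mm, top 30 mm above the shelf, with the handle post near its -y end and the willemite chunk near its +y end.
- handle (a point): Centre of the top of the wooden handle post on the carriage: post 22 x 22 mm (sides along the track's x and y), 50 mm tall, from z = 30 to 80 mm above the shelf. Axes as the track's.
- mark (a point): Centre of the ringed spot (black ring 16 mm across with a dot) on the flat top of the grey-brown willemite chunk (64 mm across, fixed on the carriage), 66 mm above the shelf and 100 mm along the track's +y from the handle.
- lamp: Fixed beige ultraviolet lamp with a black rocker switch: housing 80 mm (x) by 200 mm (y) by 126 mm high, standing beyond the track. Origin: centre of its underside. A steel pointer rod of 6 mm reaches from its top front edge towards its -x at z = 132 mm and bends down into a needle.
- tip (a point): Lower end of the lamp's needle, 74 mm above the shelf (8 mm higher than the ringed spot), above the track's centre line.
- cup: Bystander: squat black plastic specimen cup, 76 mm across, 48 mm high. Origin: centre of its underside.
- calcite: Bystander: white calcite piece, 66 x 50 x 58 mm. Origin: centre of its underside.
- scheelite: Bystander: smooth buff scheelite pebble, 66 mm across, 40 mm high. Origin: centre of its underside.

How it is judged (in metres and radians):
On the way, in this order (a step that is already met when the one before it is completed fails the run):
1. The headband hangs on the bar between the two collars, crown resting on the bar, released and still (x of crown in the frame of bar_mid between -0.025 and 0.025 m and y of crown in the frame of bar_mid between -0.02 and 0.02 m and z of crown in the frame of bar_mid between -0.008 and 0.012 m and angle between headband's own z axis and vertical below 0.3 rad and contact force between headband and rail above 0.2 N and contact force between the fingers and headband below 0.05 N and linear speed of headband below 0.05 m/s and angular speed of headband below 0.5 rad/s), for 0.3 s.
2. After that, the ringed spot on the willemite is under the needle tip, within 5 mm horizontally (horizontal distance between mark and tip below 0.005 m and velocity of joint carriage between -0.01 and 0.01 m/s), for 0.2 s.
At the end, for the whole second after the job is handed in: Headband still on the bar, crown resting on it, its middle within 20 mm of the midpoint between the collars along the bar and 25 mm across it, upright within 0.3 rad; ringed spot within 5 mm horizontally of the needle tip, carriage still; robot touching nothing (all of step 1 and all of step 2 and contact force between the fingers and anything else below 0.05 N).
It fails at once if The headband is dropped (falls freely by more than about 25 mm) (linear speed of headband above 0.7 m/s and contact force between the fingers and headband below 0.05 N).
It fails at once if The lamp or its pointer is struck with more than 10 N (contact force between any of the fingers, the arm and lamp above 10 N).
It fails at once if The cup, the calcite or the scheelite is moved by more than 15 mm (distance of any of cup, calcite, scheelite from where it was at the start of the episode above 0.015 m).
It also fails if it takes over 54 s, if anything falls off the work surface, if the arm or the gripper's body presses on something with over 40 N, if the wrist force passes 120 N, or if a joint passes its speed limit or range.

## Working session

There is one attempt and no reset: what is moved stays moved. The work goes in short steps, Python scripts to look and compute and a shell command to move; the robot and the scene stay as the last step left them, time stands still between calls to the robot, and variables do not carry over. Pictures are saved under pics/ and viewed, at most 10 in all, crops included, and the job is handed in when it is done.

```bash
ls; mkdir -p pics; cat > h.py <<'E'
import numpy as np, cv2, pickle
def load(n): return pickle.load(open(f'{n}.pkl','rb'))
def snap(n,tag):
    from plant import vision
    c=vision.capture(n); pickle.dump(c,open(f'{tag}.pkl','wb')); cv2.imwrite(f'pics/{tag}.png',c['frame']); return c
def ray(c,uv):
    K=np.array(c['camera_matrix'],float); k=float(c['k1']); E=np.array(c['extrinsics'],float)
    uv=np.atleast_2d(np.array(uv,float))
    p=cv2.undistortPoints(uv[:,None,:],K,np.array([k,0,0,0,0.]))[:,0]
    d=np.c_[p[:,0],-p[:,1],-np.ones(len(p))]
    R,t=E[:3,:3],E[:3,3]
    return -R.T@t, d@R          # origin, dirs (unit depth)
def onplane(c,uv,z):
    o,d=ray(c,uv); s=(z-o[2])/d[:,2]; return o+d*s[:,None]
def cloud(c):
    h,w=c['depth'].shape; v,u=np.mgrid[:h,:w]
    o,d=ray(c,np.c_[u.ravel(),v.ravel()])
    return (o+d*c['depth'].ravel()[:,None]).reshape(h,w,3)
def tri(c1,p1,c2,p2):
    o1,d1=ray(c1,p1);o2,d2=ray(c2,p2)
    s=np.linalg.lstsq(np.c_[d1[0],-d2[0]],o2-o1,rcond=None)[0]
    a=o1+d1[0]*s[0];b=o2+d2[0]*s[1]; return (a+b)/2,np.linalg.norm(a-b)
E
python3 - <<'E'
from h import *
from plant import r
for n in('side','top'):
    c=snap(n,n+'0'); print(n,c['k1'],(ray(c,[256,192])))
s=r.get_state(); print({k:s[k] for k in('time_s','tcp_pos','eef_rot','gripper_width')})
E
```

```text
pics
side -0.19767922229229754 (array([-0.05930721,  0.81123831,  0.84412793]), array([[ 0.45291648, -0.6876488 , -0.56764715]]))
top -0.024541560595524755 (array([ 0.36579949, -0.03919824,  0.9277371 ]), array([[ 0.21850624,  0.01656076, -0.9757081 ]]))
{'time_s': 0.1, 'tcp_pos': array([ 0.24694349, -0.62777679,  0.24771964]), 'eef_rot': array([ 1.79914938e+02, -7.72786499e-03, -1.58530032e+02]), 'gripper_width': 0.08761581050990268}
```

View pics/side0.png

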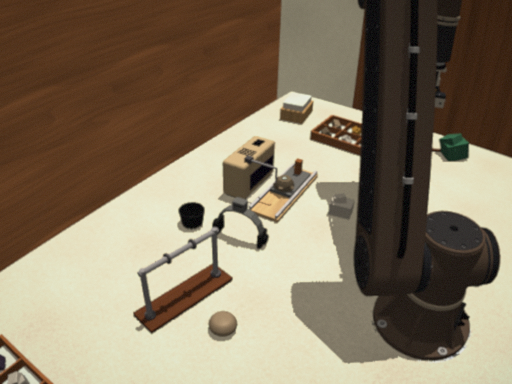

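View pics/top0.png

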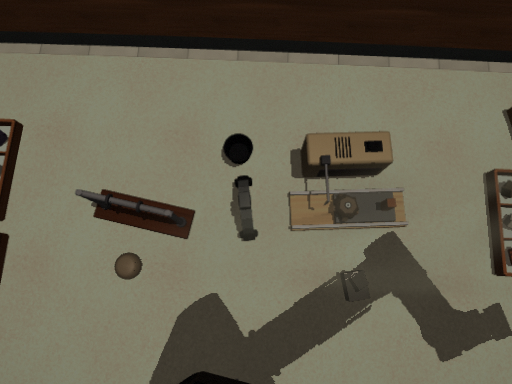

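The side view shows the headband near (240,222), the bar from (143,271) to (218,232) with its two collars, the lamp and the track near (270,180). In the top view the headband is at (245,208), the bar runs (80,192)-(185,222), and the track is around (347,208) with the pointer at about (327,180).

```bash
python3 - <<'E'
from h import *
t=load('top0');s=load('side0')
a=cv2.resize(t['frame'][165:245,70:270],None,fx=4,fy=4,interpolation=cv2.INTER_CUBIC)
b=cv2.resize(t['frame'][150:240,285:410],None,fx=4,fy=4,interpolation=cv2.INTER_CUBIC)[:270]
b=cv2.resize(t['frame'][150:235,285:410],None,fx=3.2,fy=3.2,interpolation=cv2.INTER_CUBIC)
b=np.pad(b,((0,0),(0,400-b.shape[1]),(0,0)))
e=cv2.resize(s['frame'][140:208,220:320],None,fx=4,fy=4,interpolation=cv2.INTER_CUBIC)
cv2.imwrite('pics/c1.png',cv2.convertScaleAbs(np.vstack([a,np.hstack([b,e])]),alpha=1.5))
f=cv2.resize(s['frame'][185:330,130:280],None,fx=4,fy=4,interpolation=cv2.INTER_CUBIC)
cv2.imwrite('pics/c2.png',cv2.convertScaleAbs(f,alpha=1.3))
C=cloud(t)
np.set_printoptions(precision=4,suppress=True)
def region(u0,u1,v0,v1,z0,z1):
    P=C[v0:v1,u0:u1].reshape(-1,3); P=P[(P[:,2]>z0)&(P[:,2]<z1)]
    r=cv2.minAreaRect(P[:,:2].astype(np.float32)*1000) if len(P) else None
    print((u0,u1,v0,v1),z0,z1,len(P),P.mean(0),np.median(P[:,2]),r)
region(60,210,170,250,.13,.19)
region(60,210,170,250,.008,.03)
region(220,270,165,250,.115,.15)
region(220,270,165,250,.03,.15)
region(375,405,185,215,.06,.1)
region(330,362,190,225,.055,.08)
region(280,415,180,240,.008,.02)
region(300,400,120,180,.11,.14)
region(218,258,125,170,.03,.06)
region(330,375,265,310,.03,.08)
region(105,150,245,285,.02,.06)
E
```

```text
(60, 210, 170, 250) 0.13 0.19 707 [0.5028 0.2583 0.1558] 0.15615803759817481 ((503.6800842285156, 260.8310546875), (219.87783813476562, 25.577733993530273), 80.72486877441406)
(60, 210, 170, 250) 0.008 0.03 2172 [0.4982 0.2531 0.0126] 0.012383809805279145 ((504.1211853027344, 260.26654052734375), (248.7928924560547, 75.54904174804688), 79.64337921142578)
(220, 270, 165, 250) 0.115 0.15 197 [0.5265 0.0007 0.1271] 0.1276414197386806 ((527.9581909179688, 0.9212284088134766), (36.77101516723633, 27.598146438598633), 7.523795127868652)
(220, 270, 165, 250) 0.03 0.15 814 [ 0.5178 -0.0008  0.0844] 0.08864462633093978 ((527.9817504882812, 0.8751068115234375), (161.4562225341797, 43.53901672363281), 8.881128311157227)
(375, 405, 185, 215) 0.06 0.1 118 [ 0.5444 -0.3424  0.0773] 0.07969014037323885 ((544.7398071289062, -343.9136962890625), (21.937795639038086, 21.919654846191406), 1.4604172706604004)
(330, 362, 190, 225) 0.055 0.08 370 [ 0.5363 -0.2429  0.0638] 0.06466776843843253 ((537.4437255859375, -244.65017700195312), (51.476261138916016, 52.04764938354492), 2.7225747108459473)
(280, 415, 
[... 196 characters left out ...]
.11 0.14 2864 [ 0.6579 -0.2339  0.1266] 0.12682688646557844 ((642.99267578125, -236.98670959472656), (117.37483978271484, 200.31100463867188), 4.61362886428833)
(218, 258, 125, 170) 0.03 0.06 269 [0.6852 0.0299 0.0436] 0.04597283122877771 ((677.5726318359375, 28.351943969726562), (74.37230682373047, 73.1622543334961), 62.865962982177734)
(330, 375, 265, 310) 0.03 0.08 654 [ 0.3501 -0.2682  0.0469] 0.04358886720769106 ((350.36334228515625, -270.3353576660156), (66.47329711914062, 51.06774139404297), 11.73133659362793)
(105, 150, 245, 285) 0.02 0.06 558 [0.3709 0.2768 0.0334] 0.03464298719684522 ((370.813232421875, 279.34539794921875), (62.73976516723633, 61.40238571166992), 9.529576301574707)
```

View pics/c1.png

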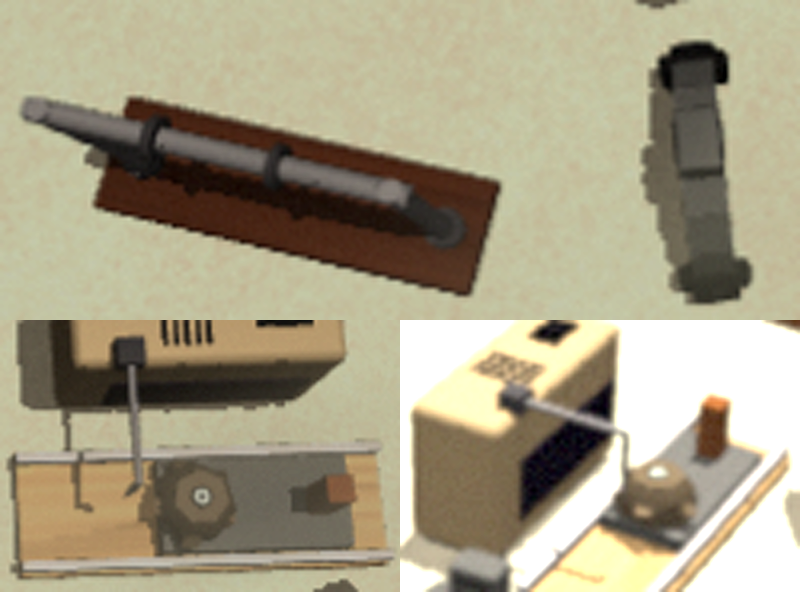

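View pics/c2.png

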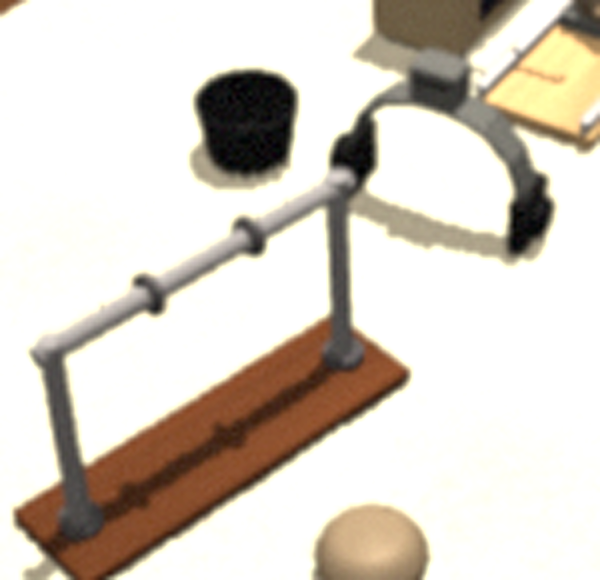

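The crops show the collars in the top view at pixels (108,201) and (139.5,206). The needle tip is near (326.6,203) and the ringed spot near (348,204.7). I'll cross-check these with the side view, then compute the first move.

```bash
cat >> h.py <<'E'
np.set_printoptions(precision=4,suppress=True)
def go(goal,yaw=None):
    from plant import r
    s=r.get_state(); p=np.array(s['tcp_pos']); y=s['eef_rot'][2]
    Y=y if yaw is None else yaw
    a=np.radians(Y); R=np.array([[np.cos(a),np.sin(a),0],[np.sin(a),-np.cos(a),0],[0,0,-1]])
    dt=-((Y-y+180)%360-180)
    print('t',s['time_s'],'pos',p,'rot',np.array(s['eef_rot']),'| after turn wz units',round(dt/4,2),'shift units',(R.T@(np.array(goal)-p))/.02)
E
python3 - <<'E'
from h import *
t=load('top0');s=load('side0')
for n,c in(('top',t),('side',s)):
    C=cloud(c).reshape(-1,3)
    def box(x0,x1,y0,y1,z0,z1):
        m=(C>[x0,y0,z0]).all(1)&(C<[x1,y1,z1]).all(1); return C[m]
    P=box(.44,.6,-.06,.06,.118,.15); print(n,'block',len(P),np.percentile(P[:,2],[50,90]),cv2.minAreaRect((P[:,:2]*1000).astype(np.float32)))
    P=box(.40,.62,.14,.39,.147,.162); print(' bar',len(P),P.mean(0),P[:,2].max()); 
    l=cv2.fitLine((P[:,:2]*1000).astype(np.float32),cv2.DIST_HUBER,0,.1,.1).ravel(); print('  line ang',np.degrees(np.arctan2(l[1],l[0])),l[2:], 'ends',P[P[:,1].argmin()],P[P[:,1].argmax()])
    d=l[:2]/np.linalg.norm(l[:2]); pr=(P[:,:2]*1000-l[2:])@d; pp=(P[:,:2]*1000-l[2:])@np.array([-d[1],d[0]])
    m=abs(pp)>9; print('  along mid',(pr.max()+pr.min())/2,pr.min(),pr.max(),'collar pr',np.sort(pr[m]).round()[::4])
    P=box(.52,.57,-.37,-.31,.07,.09); print(' handle',len(P),np.median(P[:,2]),cv2.minAreaRect((P[:,:2]*1000).astype(np.float32)) if len(P)>3 else '')
    P=box(.5,.6,-.30,-.19,.06,.12); print(' needle/rod pts',len(P)); 
    Q=P[P[:,2]>.072]; print(Q[Q[:,2].argsort()][:12])
# collars triangulated
a,e=tri(t,[108.25,200.75],s,[167,259]);b,e2=tri(t,[139.5,206.25],s,[192.3,244]); print('collars',a,e,b,e2)
print('tip plane top',onplane(t,[326.6,203],.074),'side',onplane(s,[276.75,180],.074),'mark top',onplane(t,[348.1,204.7],.066),'side',onplane(s,[284.5,177],.066))
go([.528,.001,.249],-81.1)
E
```

```text
top block 196 [0.1276 0.1296] ((527.9993286132812, 0.9015083312988281), (36.79199981689453, 27.542232513427734), 7.078113079071045)
 bar 665 [0.5028 0.258  0.1559] 0.16184417432096454
  line ang 79.739334 [502.5333 258.1108] ends [0.4873 0.1523 0.1519] [0.5172 0.3691 0.1517]
  along mid 2.894195884567992 -107.08483112330926 112.87322289244524 collar pr [-37. -36. -33. -31.  34.  36.  38.]
 handle 99 0.08043316661789501 ((544.9793701171875, -344.2368469238281), (21.47540855407715, 21.26140594482422), 1.460666298866272)
 needle/rod pts 304
[]
side block 119 [0.1262 0.1285] ((524.2449951171875, 1.54351806640625), (36.976341247558594, 28.862585067749023), 5.73911190032959)
 bar 594 [0.4996 0.2678 0.1548] 0.16191173990826768
  line ang 79.28348 [498.638  266.4687] ends [0.4771 0.1528 0.1544] [0.515  0.3691 0.1514]
  along mid -5.773458970803944 -115.65167328778932 104.10475534618143 collar pr [-112.  -65.  -38.  -37.   28.   31.   32.]
 handle 43 0.07772781304151499 ((540.8803100585938, -342.8722229003906), (23.0159854888916, 27.397628784179688), 29.425554275512695)
 needle/rod pts 103
[[ 0.5289 -0.1905  0.1137]]
collars [0.5064 0.295  0.1493] 0.0008708848129396393 [0.4962 0.2244 0.1491] 0.002062633012106148
tip plane top [[ 0.5378 -0.1936  0.074 ]] side [[ 0.5405 -0.211   0.074 ]] mark top [[ 0.5376 -0.2466  0.066 ]] side [[ 0.5364 -0.2501  0.066 ]]
t 0.1 pos [ 0.2469 -0.6278  0.2477] rot [ 179.9149   -0.0077 -158.53  ] | after turn wz units -19.36 shift units [-28.8862 -18.7475  -0.064 ]
```

```bash
python3 -m pendant '[[[0,0,0,0,0,-1,1],[0,0,0,0,0,-1,1],[0,0,0,0,0,-1,1],[0,0,0,0,0,-1,1],[0,0,0,0,0,-1,1],[0,0,0,0,0,-1,1],[0,0,0,0,0,-1,1],[0,0,0,0,0,-1,1]]]' 30
python3 -m pendant '[[[0,0,0,0,0,-1,1],[0,0,0,0,0,-1,1],[0,0,0,0,0,-1,1],[0,0,0,0,0,-1,1],[0,0,0,0,0,-1,1],[0,0,0,0,0,-1,1],[0,0,0,0,0,-1,1],[0,0,0,0,0,-1,1]]]'
python3 -m pendant '[[[0,0,0,0,0,-1,1],[0,0,0,0,0,-1,1],[0,0,0,0,0,-1,1],[0,0,0,0,0,-0.36,1],[-1,-0.65,0,0,0,0,1],[-1,-0.65,0,0,0,0,1],[-1,-0.65,0,0,0,0,1],[-1,-0.65,0,0,0,0,1]]]'
python3 -m pendant '[[[-1,-0.65,0,0,0,0,1],[-1,-0.65,0,0,0,0,1],[-1,-0.65,0,0,0,0,1],[-1,-0.65,0,0,0,0,1],[-1,-0.65,0,0,0,0,1],[-1,-0.65,0,0,0,0,1],[-1,-0.65,0,0,0,0,1],[-1,-0.65,0,0,0,0,1]]]'
python3 -m pendant '[[[-1,-0.65,0,0,0,0,1],[-1,-0.65,0,0,0,0,1],[-1,-0.65,0,0,0,0,1],[-1,-0.65,0,0,0,0,1],[-1,-0.65,0,0,0,0,1],[-1,-0.65,0,0,0,0,1],[-1,-0.65,0,0,0,0,1],[-1,-0.65,0,0,0,0,1]]]'
python3 -c "from h import *;go([.527,.001,.249],-81.1)"
```

```text
time_s: 0.9
tcp_pos: [0.247, -0.6279, 0.248]
eef_rot: [179.9, 0.0, -126.4]
contact_force: [0.7, -0.6, -0.2]
gripper_width: 0.0877
gripper_force: 0.0
time_s: 1.7
tcp_pos: [0.247, -0.6279, 0.248]
eef_rot: [180.0, 0.0, -94.4]
contact_force: [0.6, 0.6, -0.2]
gripper_width: 0.0878
gripper_force: 0.0
time_s: 2.5
tcp_pos: [0.2862, -0.5401, 0.2482]
eef_rot: [180.0, 0.0, -81.2]
contact_force: [0.3, -0.0, 0.2]
gripper_width: 0.0875
gripper_force: 0.0
time_s: 3.3
tcp_pos: [0.3642, -0.3659, 0.2485]
eef_rot: [180.0, 0.0, -81.2]
contact_force: [0.6, 0.3, 0.5]
gripper_width: 0.0875
gripper_force: 0.0
time_s: 4.1
tcp_pos: [0.4421, -0.1917, 0.2485]
eef_rot: [-180.0, 0.0, -81.1]
contact_force: [-0.0, -0.6, 0.2]
gripper_width: 0.0874
gripper_force: 0.0
t 4.1 pos [ 0.4421 -0.1917  0.2485] rot [-179.9986    0.0059  -81.1488] | after turn wz units -0.01 shift units [-8.8614 -5.6834 -0.0227]
```

```bash

python3 -m pendant '[[[-1,-0.65,0,0,0,0,1],[-1,-0.65,0,0,0,0,1],[-1,-0.65,0,0,0,0,1],[-1,-0.65,0,0,0,0,1],[-1,-0.65,0,0,0,0,1],[-1,-0.65,0,0,0,0,1],[-1,-0.65,0,0,0,0,1],[-1,-0.65,0,0,0,0,1]]]'
python3 -m pendant '[[[-0.86,-0.5,0,0,0,0,1],[0,0,1,0,0,0,1],[0,0,1,0,0,0,1],[0,0,0.7,0,0,0,1],[0,0,0,0,0,0,1],[0,0,0,0,0,0,1],[0,0,0,0,0,0,1],[0,0,0,0,0,0,1]]]' >/dev/null
python3 - <<'E'
from h import *
go([.527,.001,.1245],-81.1)
t=snap('top','top1');s=snap('side','side1')
a=cv2.resize(s['frame'][150:260,190:300],None,fx=3.5,fy=3.5,interpolation=cv2.INTER_CUBIC)
b=cv2.resize(t['frame'][160:260,190:300],None,fx=3.5,fy=3.5,interpolation=cv2.INTER_CUBIC)
cv2.imwrite('pics/c3.png',np.hstack([a[:350],b]))
E
```

```text
time_s: 4.9
tcp_pos: [0.5201, -0.0175, 0.2485]
eef_rot: [180.0, 0.0, -81.1]
contact_force: [0.0, -0.2, 0.5]
gripper_width: 0.0878
gripper_force: 0.0
t 5.7 pos [0.5276 0.0001 0.1955] rot [-179.9073    0.0115  -81.0992] | after turn wz units 0.0 shift units [-0.0481  0.0235  3.5507]
```

View pics/c3.png

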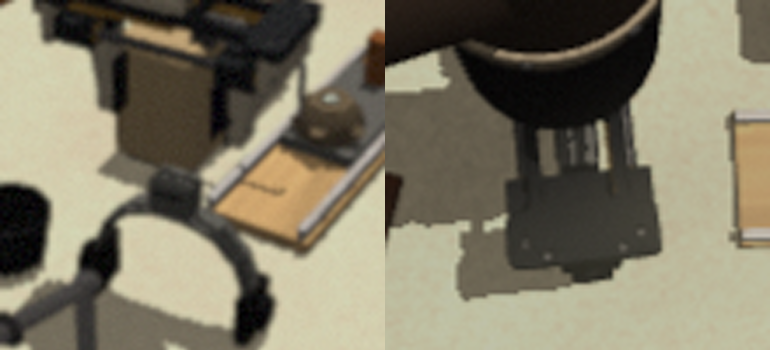

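The side crop shows the fingers at about (105,75) and (228,80), straddling the grip block at (175,190), so they are aligned with the arch. Next I'll descend, grip and lift.

```bash

python3 -m pendant '[[[0,0,0.9,0,0,0,1],[0,0,0.9,0,0,0,1],[0,0,0.9,0,0,0,1],[0,0,0.85,0,0,0,1],[0,0,0,0,0,0,1],[0,0,0,0,0,0,-1],[0,0,0,0,0,0,-1],[0,0,0,0,0,0,-1]]]' 40
python3 -m pendant '[[[0,0,0,0,0,0,-1],[0,0,0,0,0,0,-1],[0,0,0,0,0,0,-1],[0,0,0,0,0,0,-1],[0,0,0,0,0,0,-1],[0,0,0,0,0,0,-1],[0,0,0,0,0,0,-1],[0,0,0,0,0,0,-1]]]'
python3 -c "from h import *;go([.502,.26,.31],-100.35)"
```

```text
time_s: 6.6
tcp_pos: [0.5277, 0.0002, 0.1246]
eef_rot: [-179.9, 0.0, -81.1]
contact_force: [0.5, -0.2, -0.2]
gripper_width: 0.0686
gripper_force: 0.0
time_s: 7.4
tcp_pos: [0.527, 0.0, 0.1236]
eef_rot: [180.0, -0.0, -81.1]
contact_force: [-1.4, 0.0, 2.8]
gripper_width: 0.0357
gripper_force: 40.0
t 7.4 pos [0.527  0.     0.1236] rot [179.9908  -0.0023 -81.0839] | after turn wz units 4.82 shift units [-12.562    3.5671  -9.3198]
```

```bash

python3 -m pendant '[[[0,0,-0.6,0,0,0,-1],[0,0,-1,0,0,0.7,-1],[0,0,-1,0,0,0.7,-1],[0,0,-1,0,0,0.7,-1],[0,0,-1,0,0,0.7,-1],[0,0,-1,0,0,0.7,-1],[0,0,-1,0,0,0.7,-1],[0,0,-1,0,0,0.62,-1]]]'
python3 -m pendant '[[[0,0,-1,0,0,0,-1],[0,0,-0.7,0,0,0,-1],[-0.9,0.26,0,0,0,0,-1],[-0.9,0.26,0,0,0,0,-1],[-0.9,0.26,0,0,0,0,-1],[-0.9,0.26,0,0,0,0,-1],[-0.9,0.26,0,0,0,0,-1],[-0.9,0.26,0,0,0,0,-1]]]'
python3 -m pendant '[[[-0.9,0.25,0,0,0,0,-1],[-0.9,0.25,0,0,0,0,-1],[-0.9,0.25,0,0,0,0,-1],[-0.9,0.25,0,0,0,0,-1],[-0.9,0.25,0,0,0,0,-1],[-0.9,0.25,0,0,0,0,-1],[-0.9,0.25,0,0,0,0,-1],[-0.9,0.25,0,0,0,0,-1]]]'
python3 -m pendant '[[[0,0,0,0,0,0,-1],[0,0,0,0,0,0,-1],[0,0,0,0,0,0,-1],[0,0,0,0,0,0,-1],[0,0,0,0,0,0,-1],[0,0,0,0,0,0,-1],[0,0,0,0,0,0,-1],[0,0,0,0,0,0,-1]]]' >/dev/null
python3 - <<'E'
from h import *
go([.502,.26,.186],-100.35)
t=snap('top','top2');s=snap('side','side2')
C=cloud(s).reshape(-1,3)
m=(C>[.38,.19,.175]).all(1)&(C<[.62,.33,.27]).all(1);P=C[m];print(len(P),P.mean(0),cv2.minAreaRect((P[:,:2]*1000).astype(np.float32)))
a=cv2.resize(s['frame'][160:340,110:270],None,fx=3,fy=3,interpolation=cv2.INTER_CUBIC)
cv2.imwrite('pics/c4.png',a)
E
```

```text
time_s: 8.2
tcp_pos: [0.5268, 0.0, 0.2769]
eef_rot: [-180.0, 0.0, -100.5]
contact_force: [0.3, -0.2, -2.7]
gripper_width: 0.0356
gripper_force: 40.0
time_s: 9.0
tcp_pos: [0.5155, 0.1126, 0.3101]
eef_rot: [180.0, 0.0, -100.4]
contact_force: [-0.7, 0.7, -1.6]
gripper_width: 0.0358
gripper_force: 40.0
time_s: 9.8
tcp_pos: [0.5023, 0.2622, 0.3096]
eef_rot: [180.0, -0.0, -100.4]
contact_force: [0.1, -0.1, -1.2]
gripper_width: 0.0357
gripper_force: 40.0
t 10.6 pos [0.5025 0.2606 0.3096] rot [-179.9967    0.0047 -100.3804] | after turn wz units -0.01 shift units [0.034  0.0171 6.1811]
1004 [0.4847 0.2674 0.2267] ((496.74517822265625, 262.475341796875), (45.21089172363281, 154.80152893066406), 79.23609924316406)
```

View pics/c4.png

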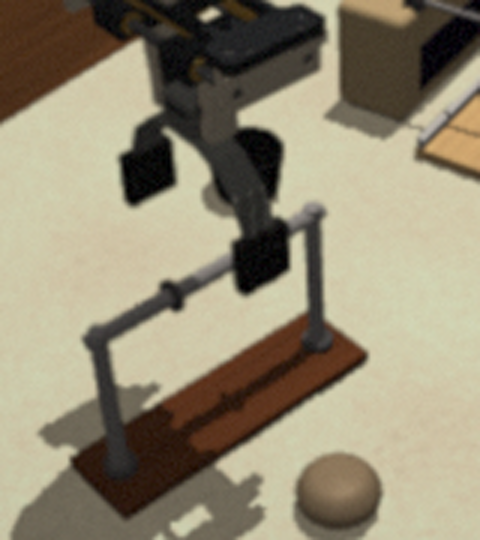

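The headband hangs level above the bar, with pads at crop (148,170) and (260,257) on opposite sides of it, between the collars. I'll lower it.

```bash

python3 -m pendant '[[[0,0,0.7,0,0,0,-1],[0,0,0.8,0,0,0,-1],[0,0,0.8,0,0,0,-1],[0,0,0.8,0,0,0,-1],[0,0,0.8,0,0,0,-1],[0,0,0.8,0,0,0,-1],[0,0,0.7,0,0,0,-1],[0,0,0.3,0,0,0,-1]]]' 
python3 -m pendant '[[[0,0,0.1,0,0,0,-1],[0,0,0.1,0,0,0,-1],[0,0,0.1,0,0,0,-1],[0,0,0.05,0,0,0,-1],[0,0,0,0,0,0,-1],[0,0,0,0,0,0,-1],[0,0,0,0,0,0,-1],[0,0,0,0,0,0,-1]]]'
```

```text
time_s: 11.5
tcp_pos: [0.5019, 0.2604, 0.1942]
eef_rot: [179.9, -0.1, -100.4]
contact_force: [-0.4, 0.2, -2.6]
gripper_width: 0.036
gripper_force: 40.0
time_s: 12.3
tcp_pos: [0.5025, 0.2608, 0.1887]
eef_rot: [-180.0, 0.0, -100.4]
contact_force: [-0.5, 0.2, -2.3]
gripper_width: 0.0356
gripper_force: 40.0
```

```bash

python3 -m pendant '[[[0,0,0.05,0,0,0,-1],[0,0,0.05,0,0,0,-1],[0,0,0.05,0,0,0,-1],[0,0,0,0,0,0,-1],[0,0,0,0,0,0,-1],[0,0,0,0,0,0,-1],[0,0,0,0,0,0,-1],[0,0,0,0,0,0,-1]]]'
```

```text
time_s: 13.1
tcp_pos: [0.5024, 0.2607, 0.186]
eef_rot: [-180.0, 0.0, -100.4]
contact_force: [-2.9, -1.0, 5.1]
gripper_width: 0.0355
gripper_force: 40.0
```

```bash

python3 -m pendant '[[[0,0,0,0,0,0,0.4],[0,0,0,0,0,0,0.4],[0,0,0,0,0,0,0.4],[0,0,0,0,0,0,0.4],[0,0,0,0,0,0,0.4],[0,0,0,0,0,0,0.4],[0,0,0,0,0,0,0.4],[0,0,0,0,0,0,0.4]]]'
python3 -m pendant '[[[0,0,-0.5,0,0,0,0.4],[0,0,-1,0,0,0,0.4],[0,0,-1,0,0,0,0.4],[0,0,-1,0,0,0,0.4],[0,0,-1,0,0,0,0.4],[0,0,-1,0,0,0,0.4],[0,0,0,0,0,0,0.4],[0,0,0,0,0,0,0.4]]]'
python3 - <<'E'
from h import *
t=snap('top','top3');s=snap('side','side3')
C=cloud(s).reshape(-1,3)
m=(C>[.38,.19,.18]).all(1)&(C<[.62,.33,.2]).all(1);P=C[m];print(len(P),P.mean(0),P[:,2].max(),cv2.minAreaRect((P[:,:2]*1000).astype(np.float32)))
a=cv2.resize(s['frame'][160:340,110:270],None,fx=2.2,fy=2.2,interpolation=cv2.INTER_CUBIC)
b=cv2.resize(s['frame'][150:200,250:310],None,fx=6.5,fy=6.5,interpolation=cv2.INTER_CUBIC)
c=cv2.resize(t['frame'][160:230,295:365],None,fx=5,fy=5,interpolation=cv2.INTER_CUBIC)
W=np.zeros((560,800,3),np.uint8);W[:396,:352]=a;W[:225,360:360+220]=0
b=b[:, :390];W[:b.shape[0],360:360+b.shape[1]]=b;c=cv2.resize(c,(230,230));W[328:558,360:590]=c
cv2.imwrite('pics/c5.png',W)
go([.54,-.40,.31],-175.6)
E
```

```text
time_s: 13.9
tcp_pos: [0.5024, 0.2608, 0.1856]
eef_rot: [-180.0, 0.0, -100.4]
contact_force: [0.3, -0.3, 0.1]
gripper_width: 0.0613
gripper_force: 0.0
time_s: 14.7
tcp_pos: [0.5025, 0.2608, 0.2964]
eef_rot: [-180.0, 0.1, -100.4]
contact_force: [0.9, -0.1, -0.1]
gripper_width: 0.0613
gripper_force: 0.0
175 [0.4999 0.2648 0.1883] 0.19458399452226405 ((501.26849365234375, 262.036376953125), (26.26873016357422, 37.883460998535156), 80.41850280761719)
t 14.8 pos [0.5021 0.2606 0.2951] rot [ 179.9617   -0.0275 -100.3678] | after turn wz units 18.81 shift units [  0.6432 -33.0768  -0.7436]
```

View pics/c5.png

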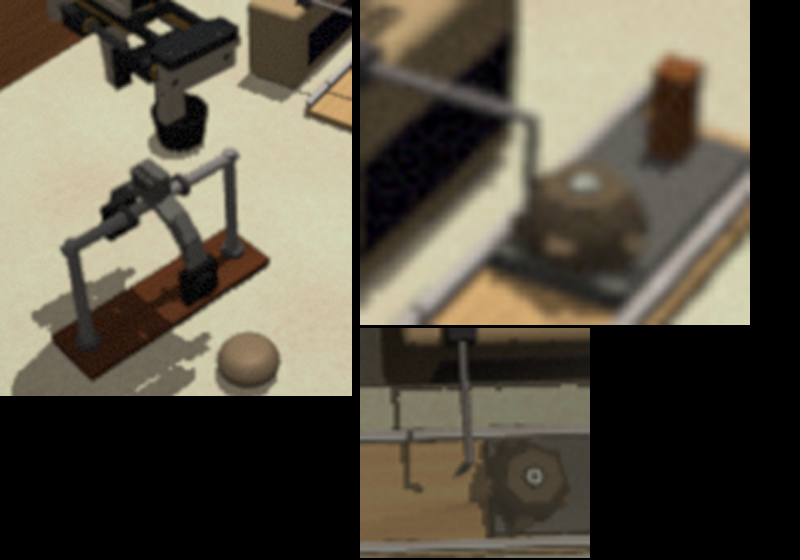

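The headband hangs on the bar at crop (150,185), between the collars and released. The needle bends at about (276.5,168.2) in the side view and (327.9,200.8) in the top view. Its tip is near (324.8,204) in the top view.

```bash
python3 - <<'E'
from h import *
t=load('top3');s=load('side3')
print('bend tri',tri(t,[327.9,200.8],s,[276.5,168.2]))
print('bend top z.129',onplane(t,[327.9,200.8],.129),'side',onplane(s,[276.5,168.2],.129))
print('tip top',onplane(t,[324.8,204.1],.074))
for v in(178,180,182): print('tip side',v,onplane(s,[275.8,v],.074))
# thin-dark-line detection: rod in top view per row, then needle
g=cv2.cvtColor(t['frame'],cv2.COLOR_BGR2GRAY); 
print(g[192:208,318:336])
g2=cv2.cvtColor(s['frame'],cv2.COLOR_BGR2GRAY); print(g2[164:186,268:284])
# refined mark: bright dot
for n,c,(u0,u1,v0,v1) in(('top',t,(340,356,197,213)),('side',s,(277,293,171,184))):
    f=c['frame'][v0:v1,u0:u1].astype(int).sum(2)-c['frame'][v0:v1,u0:u1].astype(int).sum(2).mean()
    w=np.clip(c['frame'][v0:v1,u0:u1].min(2).astype(float)-130,0,None); vv,uu=np.mgrid[v0:v1,u0:u1]
    p=[(w*uu).sum()/w.sum(),(w*vv).sum()/w.sum()]; print('mark',n,w.max(),p,onplane(c,p,.066))
C=cloud(t); P=C[180:240,280:415].reshape(-1,3); Q=P[(P[:,2]>.018)&(P[:,2]<.05)&(abs(P[:,0]-.54)<.07)]
print(C[203:206,322:330].round(3)[...,2]); print(C[186:203:4,322:332][...,2].round(3))
D=cloud(s); print(D[166:184,272:280][...,2].round(3)); print(D[166:184,272:280][...,1].round(3))
E
```

```text
bend tri (array([ 0.5303, -0.1864,  0.1319]), np.float64(0.0021398073060892894))
bend top z.129 [[ 0.5319 -0.1865  0.129 ]] side [[ 0.5317 -0.1908  0.129 ]]
tip top [[ 0.535  -0.1893  0.074 ]]
tip side 178 [[ 0.5487 -0.2187  0.074 ]]
tip side 180 [[ 0.5428 -0.2093  0.074 ]]
tip side 182 [[ 0.537  -0.2001  0.074 ]]
[[120 119 121 120 120 119 121 120  89  77  81 112 122 122 122 122 120 120]
 [ 77  78  76  75  75  76  76  74  63  70  81  75  74  75  76  75  75  76]
 [ 73  79  77  78  78  78  78  88  72  72  83  82  87  92  78  55  61  64]
 [ 99 101 101 100 100 101 101 105  80  72  82  91 102  85  65  50  64  59]
 [108 108 106 108 108 107 109 107  82  71  83  85 102  78  56  47  64  65]
 [105 107 105 106 106 106 106 105  89  73  83  84 101  77  58  46  63  69]
 [103 104 103 104 103 104 103 105  88  74  83  85  99  74  58  47  62  60]
 [105 103 101 103 103 104 103 104  99  77  83  88  99  75  60  50  51  50]
 [104 105 104 104 103 104 105 104  87  72  81  83  98  98  72  49  48  48]
 [104 108 106 107 107 106 107  90  63  55  61  79  79  77  68  52  48  47]
 [107 108 107 106 106 106  96  67 
[... 4077 characters left out ...]
345 -0.184 -0.186 -0.187 -0.349 -0.344]
 [-0.333 -0.333 -0.334 -0.183 -0.185 -0.342 -0.341 -0.345]
 [-0.328 -0.328 -0.327 -0.186 -0.186 -0.335 -0.338 -0.338]
 [-0.327 -0.324 -0.326 -0.185 -0.183 -0.331 -0.334 -0.243]
 [-0.314 -0.316 -0.318 -0.182 -0.185 -0.324 -0.241 -0.242]
 [-0.309 -0.312 -0.312 -0.184 -0.185 -0.239 -0.241 -0.238]
 [-0.302 -0.308 -0.308 -0.187 -0.186 -0.236 -0.228 -0.23 ]
 [-0.301 -0.303 -0.303 -0.184 -0.184 -0.231 -0.228 -0.23 ]
 [-0.293 -0.295 -0.266 -0.182 -0.188 -0.224 -0.23  -0.228]
 [-0.291 -0.258 -0.26  -0.188 -0.188 -0.221 -0.222 -0.223]
 [-0.253 -0.228 -0.229 -0.229 -0.22  -0.222 -0.225 -0.221]]<stdin>:15: RuntimeWarning: invalid value encountered in scalar divide
```

```bash

python3 -m pendant '[[[0,0,0,0,0,1,-1],[0,0,0,0,0,1,-1],[0,0,0,0,0,1,-1],[0,0,0,0,0,1,-1],[0,0,0,0,0,1,-1],[0,0,0,0,0,1,-1],[0,0,0,0,0,1,-1],[0,0,0,0,0,1,-1]]]' >/dev/null
python3 -m pendant '[[[0,0,0,0,0,1,-1],[0,0,0,0,0,1,-1],[0,0,0,0,0,1,-1],[0,0,0,0,0,1,-1],[0,0,0,0,0,1,-1],[0,0,0,0,0,1,-1],[0,0,0,0,0,1,-1],[0,0,0,0,0,1,-1]]]' >/dev/null
python3 -m pendant '[[[0,0,0,0,0,1,-1],[0,0,0,0,0,1,-1],[0,0,0,0,0,0.81,-1],[0,-1,0,0,0,0,-1],[0,-1,0,0,0,0,-1],[0,-1,0,0,0,0,-1],[0,-1,0,0,0,0,-1],[0,-1,0,0,0,0,-1]]]'
python3 - <<'E'
from h import *
go([.548,-.389,.295],-175.6)
for n in('top3','side3'):
    c=load(n);C=cloud(c).reshape(-1,3)
    P=C[(C>[.51,-.21,.082]).all(1)&(C<[.56,-.165,.127]).all(1)]; print(n,'needle',len(P),P.mean(0),np.median(P,0))
    P=C[(C>[.505,-.28,.061]).all(1)&(C<[.57,-.215,.072]).all(1)]; print(' chunk top',len(P),P.mean(0),cv2.minEnclosingCircle((P[:,:2]*1000).astype(np.float32)))
t=load('top3');s=load('side3')
print(onplane(t,[347.8,204.8],.066),onplane(s,[284.3,178.0],.066))
E
```

```text
time_s: 17.2
tcp_pos: [0.5098, 0.1589, 0.2953]
eef_rot: [-180.0, -0.0, -175.6]
contact_force: [0.2, 0.7, 0.1]
gripper_width: 0.0002
gripper_force: 0.0
t 17.2 pos [0.5098 0.1589 0.2953] rot [-179.9821   -0.0268 -175.5882] | after turn wz units 0.0 shift units [  0.1976 -27.4602   0.017 ]
top3 needle 11 [ 0.5321 -0.1842  0.1099] [ 0.532  -0.1842  0.1111]
 chunk top 276 [ 0.5374 -0.2441  0.0655] ((537.0726928710938, -245.22677612304688), 25.1477108001709)
side3 needle 25 [ 0.5296 -0.1853  0.1044] [ 0.5293 -0.1849  0.1053]
 chunk top 94 [ 0.5319 -0.2425  0.0647] ((531.9122314453125, -244.66883850097656), 25.79460334777832)
[[ 0.5373 -0.2459  0.066 ]] [[ 0.534  -0.2449  0.066 ]]
```

```bash

python3 -m pendant '[[[0,-1,0,0,0,0,-1],[0,-1,0,0,0,0,-1],[0,-1,0,0,0,0,-1],[0,-1,0,0,0,0,-1],[0,-1,0,0,0,0,-1],[0,-1,0,0,0,0,-1],[0,-1,0,0,0,0,-1],[0,-1,0,0,0,0,-1]]]' >/dev/null
python3 -m pendant '[[[0,-1,0,0,0,0,-1],[0,-1,0,0,0,0,-1],[0,-1,0,0,0,0,-1],[0,-1,0,0,0,0,-1],[0,-1,0,0,0,0,-1],[0,-1,0,0,0,0,-1],[0,-1,0,0,0,0,-1],[0,-1,0,0,0,0,-1]]]' >/dev/null
python3 -m pendant '[[[0,-1,0,0,0,0,-1],[0,-1,0,0,0,0,-1],[0,-1,0,0,0,0,-1],[0,-1,0,0,0,0,-1],[0,-1,0,0,0,0,-1],[0,-1,0,0,0,0,-1],[0,-1,0,0,0,0,-1],[0,-1,0,0,0,0,-1]]]'
python3 -m pendant '[[[0,-1,0,0,0,0,-1],[0,-1,0,0,0,0,-1],[0.2,-1,0,0,0,0,-1],[0,-0.46,0,0,0,0,-1],[0,0,1,0,0,0,-1],[0,0,1,0,0,0,-1],[0,0,1,0,0,0,-1],[0,0,1,0,0,0,-1]]]'
python3 -m pendant '[[[0,0,1,0,0,0,-1],[0,0,1,0,0,0,-1],[0,0,1,0,0,0,-1],[0,0,1,0,0,0,-1],[0,0,1,0,0,0,-1],[0,0,1,0,0,0,-1],[0,0,0.5,0,0,0,-1],[0,0,0,0,0,0,-1]]]'
python3 -c "from h import *;go([.5396,-.319,.085],-175.6)"
```

```text
time_s: 19.6
tcp_pos: [0.5456, -0.3193, 0.2953]
eef_rot: [180.0, -0.0, -175.6]
contact_force: [-0.4, 0.4, -0.2]
gripper_width: 0.0004
gripper_force: 0.0
time_s: 20.4
tcp_pos: [0.5473, -0.3871, 0.2148]
eef_rot: [180.0, -0.0, -175.6]
contact_force: [0.2, 0.2, 0.1]
gripper_width: 0.0005
gripper_force: 0.0
time_s: 21.2
tcp_pos: [0.5469, -0.3866, 0.084]
eef_rot: [179.9, -0.2, -175.6]
contact_force: [0.5, 0.4, 0.1]
gripper_width: 0.0004
gripper_force: 0.0
t 21.2 pos [ 0.5469 -0.3866  0.084 ] rot [ 179.9211   -0.1529 -175.6129] | after turn wz units -0.0 shift units [ 0.1055  3.3997 -0.0482]
```

```bash

python3 -m pendant '[[[0,0.4,0,0,0,0,-1],[0,0.3,0,0,0,0,-1],[0,0.3,0,0,0,0,-1],[0,0.3,0,0,0,0,-1],[0,0.3,0,0,0,0,-1],[0,0.2,0,0,0,0,-1],[0,0.2,0,0,0,0,-1],[0,0,0,0,0,0,-1]]]'
python3 - <<'E'
from h import *
go([.5396,-.319,.085],-175.6)
t=snap('top','top4');s=snap('side','side4')
a=cv2.resize(s['frame'][130:200,250:320],None,fx=5.7,fy=5.7,interpolation=cv2.INTER_CUBIC)
b=cv2.resize(t['frame'][160:240,300:420],None,fx=3.3,fy=3.3,interpolation=cv2.INTER_CUBIC)
W=np.zeros((400,800,3),np.uint8);W[:399,:399]=a;W[:264,400:796]=b
cv2.imwrite('pics/c6.png',W)
for n,c in(('top',t),('side',s)):
    C=cloud(c).reshape(-1,3)
    P=C[(C>[.505,-.29,.061]).all(1)&(C<[.57,-.16,.071]).all(1)]; print(n,' chunk top',len(P),P.mean(0) if len(P) else '',cv2.minEnclosingCircle((P[:,:2]*1000).astype(np.float32)) if len(P) else '')
E
```

```text
time_s: 22.0
tcp_pos: [0.5451, -0.3462, 0.0855]
eef_rot: [180.0, -0.0, -175.6]
contact_force: [-0.1, -0.1, 0.3]
gripper_width: 0.0007
gripper_force: 0.0
t 22.0 pos [ 0.5451 -0.3462  0.0855] rot [ 179.974    -0.0039 -175.5917] | after turn wz units 0.0 shift units [0.1683 1.3787 0.026 ]
top  chunk top 0  
side  chunk top 91 [ 0.5298 -0.2183  0.0644] ((532.3907470703125, -217.96286010742188), 24.15165901184082)
```

View pics/c6.png

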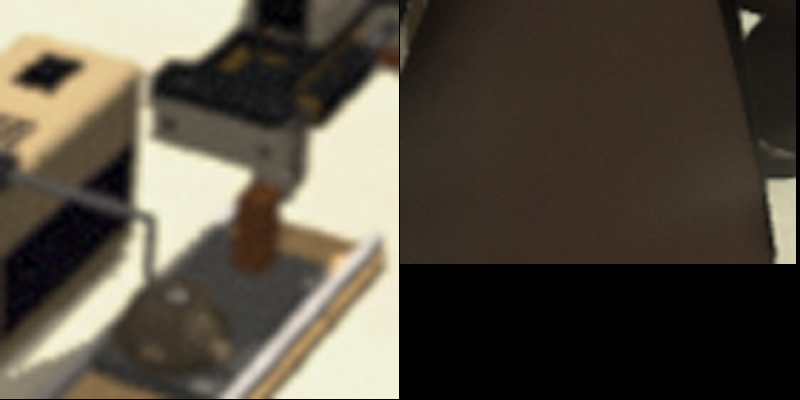

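The side crop shows the fingers behind the handle post at (260,225). The carriage has already moved about 25 mm, and the chunk at (178,300) is approaching the needle at (152,280). I'll push most of the rest slowly.

```bash

python3 -m pendant '[[[0,0.25,0,0,0,0,-1],[0,0.25,0,0,0,0,-1],[0,0.25,0,0,0,0,-1],[0,0.25,0,0,0,0,-1],[0,0.2,0,0,0,0,-1],[0,0.15,0,0,0,0,-1],[0,0.1,0,0,0,0,-1],[0,0,0,0,0,0,-1]]]'
python3 - <<'E'
from h import *
go([.5396,-.319,.085],-175.6)
s=snap('side','side5')
b=cv2.resize(s['frame'][160:200,255:295],None,fx=14,fy=14,interpolation=cv2.INTER_CUBIC)
cv2.imwrite('pics/c7.png',b)
C=cloud(s).reshape(-1,3)
P=C[(C>[.505,-.29,.061]).all(1)&(C<[.57,-.14,.071]).all(1)]; print(' chunk top',len(P),P.mean(0),cv2.minEnclosingCircle((P[:,:2]*1000).astype(np.float32)))
P=C[(C>[.51,-.21,.085]).all(1)&(C<[.56,-.165,.127]).all(1)]; print('needle',len(P),P.mean(0),np.median(P,0))
E
```

```text
time_s: 22.9
tcp_pos: [0.543, -0.3176, 0.0857]
eef_rot: [180.0, 0.0, -175.6]
contact_force: [0.9, -1.5, 0.1]
gripper_width: 0.0008
gripper_force: 0.0
t 22.9 pos [ 0.543  -0.3176  0.0857] rot [ 179.9866    0.0156 -175.5991] | after turn wz units 0.0 shift units [ 0.175  -0.0561  0.0334]
 chunk top 126 [ 0.5299 -0.2027  0.0648] ((529.5490112304688, -226.5166015625), 60.147178649902344)
needle 24 [ 0.5294 -0.1852  0.1071] [ 0.5293 -0.1858  0.1082]
```

View pics/c7.png

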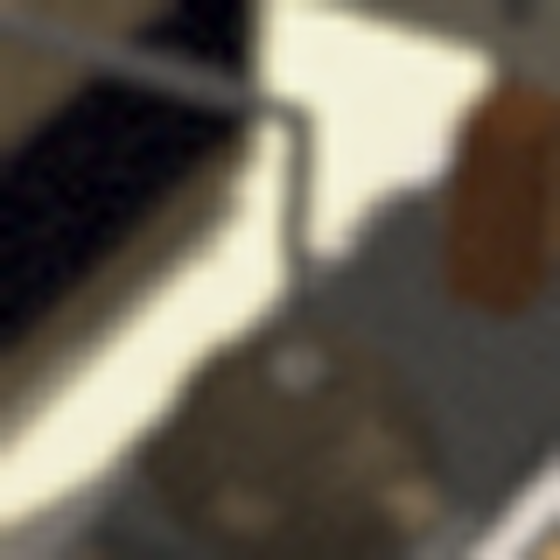

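The side crop shows the ringed spot at about (298,370), just below the end of the needle at (300,325), so it is nearly aligned. I'll compute the remainder in the same view.

```bash
python3 - <<'E'
from h import *
s=load('side5')
f=s['frame'][183:189,273:280].astype(float); g=f.mean(2); print(g.round())
# mark: bright blob centroid above local background
bg=np.median(g); w=np.clip(g-bg-8,0,None); vv,uu=np.mgrid[183:189,273:280]; p=[(w*uu).sum()/w.sum(),(w*vv).sum()/w.sum()]
print('mark px',p,onplane(s,p,.066))
# needle column per row (dark against bright) rows 170-177 -> on vertical line; depth cloud fit
C=cloud(s); o,_=ray(s,[276,180])
P=[C[v,u] for v in range(169,185) for u in range(272,280) if .08<C[v,u,2]<.127 and abs(C[v,u,1]+.187)<.02]
P=np.array(P); m=P.mean(0); d=(m-o)[:2]; d/=np.linalg.norm(d); print('needle surf',m,'centre ~',m[:2]+d*.0015, 'std',P.std(0)/len(P)**.5)
E
```

```text
[[105.  76.  68.  65.  61.  61.  61.]
 [ 65.  64.  70.  73.  68.  61.  64.]
 [ 56.  73.  93.  89.  84.  64.  58.]
 [ 58.  78.  99.  93.  86.  67.  59.]
 [ 57.  66.  83.  85.  69.  53.  54.]
 [ 58.  60.  60.  63.  60.  58.  62.]]
mark px [np.float64(275.1694915254237), np.float64(185.23728813559316)] [[ 0.5353 -0.1946  0.066 ]]
needle surf [ 0.5295 -0.1854  0.1053] centre ~ [ 0.5302 -0.1867] std [0.0004 0.0004 0.0024]
```

```bash

python3 -m pendant '[[[0,0.1,0,0,0,0,-1],[0,0.1,0,0,0,0,-1],[0,0.05,0,0,0,0,-1],[0,0,0,0,0,0,-1],[0,0,0,0,0,0,-1],[0,0,0,0,0,0,-1],[0,-0.3,0,0,0,0,-1],[0,-0.5,0,0,0,0,-1]]]'
python3 -m pendant '[[[0,-1,0,0,0,0,-1],[0,-1,-1,0,0,0,-1],[0.5,-1,-1,0,0,0,-1],[1,-1,-1,0,0,0,-1],[1,-1,-1,0,0,0,-1],[1,-1,-1,0,0,0,-1],[1,-1,-1,0,0,0,-1],[1,-1,0,0,0,0,-1]]]'
python3 -m pendant '[[[1,-1,0,0,0,0,-1],[1,-1,0,0,0,0,-1],[1,-1,0,0,0,0,-1],[1,-1,0,0,0,0,-1],[0,0,0,0,0,0,-1],[0,0,0,0,0,0,-1],[0,0,0,0,0,0,-1],[0,0,0,0,0,0,-1]]]'
python3 - <<'E'
from h import *
t=snap('top','top6');s=snap('side','side6')
b=cv2.resize(t['frame'][180:225,300:350],None,fx=12,fy=12,interpolation=cv2.INTER_CUBIC)
cv2.imwrite('pics/c8.png',cv2.convertScaleAbs(b,alpha=1.5))
for n,c in(('top',t),('side',s)):
    C=cloud(c).reshape(-1,3)
    P=C[(C>[.505,-.23,.061]).all(1)&(C<[.57,-.14,.071]).all(1)]; print(' chunk top',len(P),P.mean(0),cv2.minEnclosingCircle((P[:,:2]*1000).astype(np.float32)))
    P=C[(C>[.51,-.37,.072]).all(1)&(C<[.57,-.25,.09]).all(1)]; print('handle',len(P),P.mean(0),cv2.minAreaRect((P[:,:2]*1000).astype(np.float32)))
E
```

```text
time_s: 23.75
tcp_pos: [0.5436, -0.3291, 0.0855]
eef_rot: [180.0, -0.0, -175.6]
contact_force: [0.2, -0.4, 0.4]
gripper_width: 0.0001
gripper_force: 0.0
time_s: 24.55
tcp_pos: [0.4462, -0.4995, 0.209]
eef_rot: [-179.8, 0.2, -175.6]
contact_force: [0.3, -0.5, -0.3]
gripper_width: -0.0002
gripper_force: 0.0
time_s: 25.35
tcp_pos: [0.3732, -0.5825, 0.2055]
eef_rot: [180.0, 0.0, -175.6]
contact_force: [0.1, 1.3, 0.4]
gripper_width: 0.0007
gripper_force: 0.0
 chunk top 262 [ 0.5319 -0.1858  0.0651] ((531.2567138671875, -185.659912109375), 25.818340301513672)
handle 96 [ 0.54   -0.2854  0.08  ] ((540.248046875, -286.9486999511719), (20.65029525756836, 23.008832931518555), 1.0497020483016968)
 chunk top 108 [ 0.5277 -0.1847  0.0646] ((528.3336181640625, -185.2942657470703), 25.319988250732422)
handle 42 [ 0.536  -0.2843  0.0778] ((537.1930541992188, -285.68328857421875), (21.66919708251953, 26.070377349853516), 9.042508125305176)
```

View pics/c8.png

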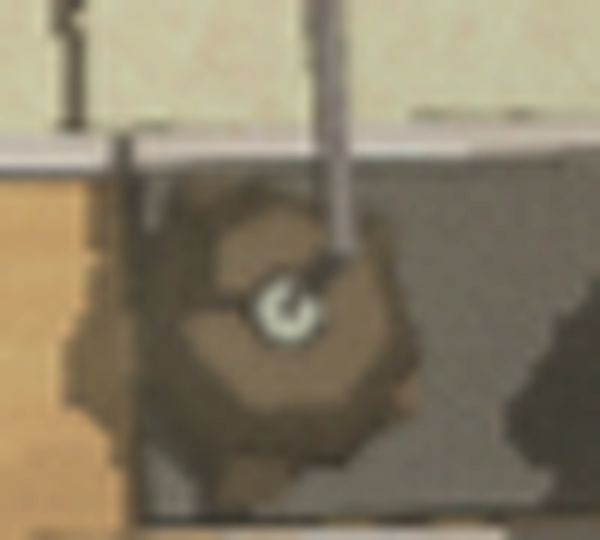

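The top crop shows the needle ending inside the ring at about (295,297), with the ring centred at (288,308). I'll convert both at their own heights.

```bash
python3 - <<'E'
from h import *
t=load('top6')
g=t['frame'].mean(2)[200:210,318:330]; print(g.round())
print('mark',onplane(t,[323.54,205.2],.066))
for p in([324.1,204.3],[323.7,204.9],[324.5,203.9]): print('tip',onplane(t,p,.074))
# needle image line: bend -> tip, and where a vertical needle from the bend would end
o,_=ray(t,[256,192]); b=onplane(t,[328.2,200.2],.130)[0]; print('bend',b)
K=t['camera_matrix'];E=np.array(t['extrinsics'])
def proj(p):
    q=E[:3,:3]@p+E[:3,3]; x=np.array([q[0],-q[1]])/-q[2]; x=x*(1+t['k1']*(x@x)); return K[0][0]*x[0]+K[0][2],K[1][1]*x[1]+K[1][2]
for z in(.13,.1,.074,.066): print(z,proj(np.array([b[0],b[1],z])))
E
```

```text
[[ 61.  69.  68.  69.  69.  69.  69.  68.  61.  65.  80.  75.]
 [ 63.  70.  70.  70.  70.  70.  67.  63.  51.  51.  58.  65.]
 [ 64.  70.  68.  70.  61.  57.  58.  51.  46.  46.  56.  65.]
 [ 64.  69.  69.  58.  64.  81.  66.  49.  44.  55.  66.  68.]
 [ 54.  55.  54.  63.  99. 103.  66.  64.  54.  62.  68.  68.]
 [ 48.  48.  46.  79. 114.  83.  67. 101.  81.  69.  70.  68.]
 [ 66.  65.  50.  73. 112.  99.  91. 115.  82.  67.  68.  68.]
 [ 70.  69.  65.  57.  94. 114. 116.  97.  60.  63.  68.  68.]
 [ 71.  70.  70.  62.  62.  75.  78.  64.  63.  68.  68.  67.]
 [ 70.  72.  71.  68.  66.  67.  65.  64.  68.  69.  68.  67.]]
mark [[ 0.5337 -0.1877  0.066 ]]
tip [[ 0.5344 -0.1876  0.074 ]]
tip [[ 0.5329 -0.1867  0.074 ]]
tip [[ 0.5354 -0.1886  0.074 ]]
bend [ 0.5331 -0.187   0.13  ]
0.13 (np.float64(328.2), np.float64(200.20000000000005))
0.1 (np.float64(325.7797774482044), np.float64(202.7672749769765))
0.074 (np.float64(323.81388249414925), np.float64(204.85233721829513))
0.066 (np.float64(323.2318371232639), np.float64(205.4696164477477))
```

The spot is within about 1 mm of the tip. I'll open the fingers, check the headband and bystanders, and hand in.

```bash

python3 -m pendant '[[[0,0,0,0,0,0,0],[0,0,0,0,0,0,0],[0,0,0,0,0,0,0],[0,0,0,0,0,0,0],[0,0,0,0,0,0,0],[0,0,0,0,0,0,0],[0,0,0,0,0,0,0],[0,0,0,0,0,0,0]]]'
python3 - <<'E'
from h import *
from plant import r
s=load('side6');C=cloud(s).reshape(-1,3)
P=C[(C>[.38,.19,.18]).all(1)&(C<[.62,.33,.2]).all(1)];print(len(P),P[:,2].max(),cv2.minAreaRect((P[:,:2]*1000).astype(np.float32)))
print(r.close_job())
E
```

```text
time_s: 26.25
tcp_pos: [0.3727, -0.5829, 0.2055]
eef_rot: [180.0, -0.0, -175.6]
contact_force: [0.2, 0.0, -0.9]
gripper_width: 0.0437
gripper_force: 0.0
175 0.19414324563242158 ((503.1144714355469, 262.2357177734375), (25.785463333129883, 39.6420783996582), 80.07217407226562)
the job is handed in; nothing more can be done
None
```

The headband hangs on the bar between the collars, the ringed spot measured about 1 mm from the needle tip (5 mm allowed), the gripper is clear of everything, and the job was handed in at about 26 s of the 54 s allowed; no verdict was returned.

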